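# Seal the ink-pad box for the night

### The job

The stamp pads dry out unless their clear box is airtight. While the vent on the lid is still open, press the loose lid down round its edge, point by point and as often as needed, until it sits flush on the tub at all four corners; do not push it down by the knob, whose stem bends. Then shut the vent: pull its knob up, turn it clockwise from the red dot to the green dot as far as it goes, and push it back in, leaving the lid flush; leave the box about where it stands and do not disturb the other things on the desk.

Things in the scene. Friction and masses are not known exactly. Their poses are not given: they have to be found in the camera images.
- ink_box: clear rectangular tub with a pale grey-blue lid, loose on the desk, 1.4 to 2.1 kg, two stamp pads inside. Tub 126 x 186 mm (its own x and y), rim 72 mm above the desk; lid 130 x 190 mm with a small pull tab at the +y end. Origin under the centre of the tub; z up, y along the long side; its -x side faces the robot to within 0.5 rad.
- lid_near_left (a point): top of the lid at its corner (-55, +85) mm in ink_box x, y: a small round mark on the lid's flat border, 18 mm wide. Flush, it is 79 mm above the desk. The lid is one stiff plate; its dark gasket grips the tub by friction all round, so it stays where it is pushed, each corner 0 to 10 mm above flush.
- lid_near_right (a point): the same at corner (-55, -85) mm; 79 mm above the desk when flush. To sink, the lid needs 7 to 14 N at a corner, more nearer the centre (25 to 37 N there). 20 to 25 N at a corner is enough and harmless; a hard stop is felt only where the lid meets the rim.
- lid_far_left (a point): the same at corner (+55, +85) mm; 79 mm above the desk when flush. Pressing one corner home can lift the diagonal corner by up to a third of that travel, so it may take more than one round.
- lid_far_right (a point): the same at corner (+55, -85) mm; 79 mm above the desk when flush
- vent_top (a point): centre of the top of the dark teal vent knob in mid-lid, on the knob's axis; 117.5 mm above the desk with lid flush and knob in. The knob is an upright finger bar (40 long, 12 thick, 23 mm high down from this point) on a round plate 45 mm across. x runs along the bar, the white pointer line is at its -x end. The lid's border is 38.5 mm below this point.
- vent_knob: the vent knob itself; origin on its axis, level with the underside of the lid's edge, 45.5 mm under vent_top. Not to be pressed on (over 8 N) while the lid still stands high.
- vent_lift (a joint): height of the knob above its pushed-in position, 0 to 0.012 m. It moves with about 2 N of friction and stays where it is left. Pulling on past the 12 mm end stop strains the lid upward and could unseat it.
- vent_turn (a joint): turn of the knob, clockwise from above, rad: 0 = open (pointer at the red dot), 1.05 = 60 degrees, end stop, shut (pointer at the green dot). A pin under it lies in a notch at either end of the turn (0.1 rad of play): it turns only when lifted more than 6 mm (9 mm is right) and goes in only within 0.1 rad of an end. Friction 0.03 N m.
- remote: pale remote control, 184 x 49 x 22 mm, lying to the left; to be left alone; origin under its centre
- glue_stick: glue stick with green cap, 24 mm across, 82 mm tall, standing; to be left alone; origin under its centre
- scissors: black-handled scissors lying to the right, 139 x 70 x 11 mm; to be left alone; origin under its centre
- knob_stamp: small clear-handled stamp, 27 mm across, 81 mm tall, standing; to be left alone; origin under its centre
- ink_carton: open green and white carton, 40 x 34 x 86 mm, standing to the right; to be left alone; origin under its centre
- ink_tube: white tube lying to the right, 104 x 31 x 17 mm; to be left alone; origin under its centre
- dark_stamp: dark wooden stamp standing behind, 50 x 17 x 63 mm; to be left alone; origin under its centre
- light_stamp: brown wooden stamp standing behind, 52 x 22 x 70 mm; to be left alone; origin under its centre

How it is judged:
On the way, in this order (a step that is already met when the one before it is completed fails the run):
1. the lid is flush at all four corners (within 1.5 mm) with the vent still open and its knob in (z of each of lid_near_left, lid_near_right, lid_far_left, lid_far_right in the frame of ink_box below 0.0805 m and value of joint vent_turn below 0.2 rad and value of joint vent_lift below 0.003 m), for 0.3 s.
2. the vent knob is pulled up out of its notch (value of joint vent_lift above 0.006 m), for 0.1 s.
3. the raised knob is turned to the shut side (value of joint vent_turn above 0.9 rad), for 0.1 s.
At the end, for the whole second after the job is handed in: All four corner marks of the lid are within 1.5 mm of their flush height on the tub (under 80.5 mm above its underside), the vent knob is turned to shut (over 0.9 rad) and pushed in to within 2 mm, and the box stands level and at rest on the desk (z of each of lid_near_left, lid_near_right, lid_far_left, lid_far_right in the frame of ink_box below 0.0805 m and value of joint vent_turn above 0.9 rad and value of joint vent_lift below 0.002 m and angle between ink_box's own z axis and vertical below 0.05 rad and linear speed of ink_box below 0.01 m/s); the robot touches nothing.
It fails at once if the knob is leaned on (over 8 N) while a corner of the lid is still more than 3 mm high (contact force between the fingers and vent_knob above 8 N and z of any of lid_near_left, lid_near_right, lid_far_left, lid_far_right in the frame of ink_box above 0.082 m).
It fails at once if the box is shoved more than 6 cm from its place (distance of ink_box from where it was at the start of the episode above 0.06 m).
It fails at once if another thing on the desk is disturbed (moved more than 2 cm) (distance of any of remote, glue_stick, scissors, knob_stamp, ink_carton, ink_tube, dark_stamp, light_stamp from where it was at the start of the episode above 0.02 m).
It also fails if it takes over 72 s, if anything falls off the work surface, if the arm or the gripper's body presses on something with over 40 N, if the wrist force passes 120 N, or if a joint passes its speed limit or range.

### The arm

A 6-joint arm with a two-finger parallel gripper is mounted at the origin on a cart in front of the work surface, level with it; the furniture and walls round the work are solid. World frame = base frame: x ahead of the robot, y to its left, z up, the work surface at z = 0. Lengths are in m, angles in rad, forces in N, time in s.
With the tool pointing down it reaches from about 0.375 to 0.9 m from the base axis. Payload 3.1 kg.
Tool frame: the origin (TCP) lies at the very end of the fingers, on their centre line; the grasp point (between the pads) lies 19 mm behind it (manip.tcp_to_grasp is the distance from the TCP to the grasp point, in m); z points along the fingers, y is the line along which they close (so a half turn about z gives the same grasp; the last joint's range is limited). The gripper opens to 85 mm and grips with 20 to 120 N. Pads are 22 mm wide; open, the fingers measure 114 mm over their backs; the gripper's body (76 mm by 85 mm) begins 54 mm behind the grasp point. The pads swing forward as they close: fully open they stand 13 mm farther back than shut.
Start: joints at [-0.178, 0.527, 1.433, -0, 1.181, -0.178], TCP at [0.625, 0, 0.231] pointing down, gripper open.
Joint ranges: [-3.08, 3.08], [-0.75, 2.2], [0.22, 2.44], [-1.43, 4.57], [0, 2.65], [-2.85, 2.85]. Speed limits (rad/s): [2.79, 2.79, 3.14, 3.14, 3.14, 3.14].

### API

Orientations are given as a unit quaternion [x, y, z, w].
In Python, from station import manip gives the robot as it stands. The module is installed in compiled form; this text tells all that it offers.
- The arm moves only by the tool step_arm, never from a script. Its argument "commands" is one flat list of numbers, 6 for each row, row after row: the shift along the tool's x, y, z in m, then the turn, a rotation vector about the tool's x, y, z in degrees. A call has exactly 10 rows; each row is the pose to reach, as a shift and turn from the pose commanded when the call began, along the tool's axes at that moment; what a row does not reach only later rows make up. A row lasts 1/10 s, in which the tool goes at most 50 mm and 8.59 degrees, less where a joint would pass 70% of its speed; a pose out of reach is approached as far as the arm can. A call with a gripper value outside its range is refused whole. "jaw" is the opening in per cent of the stroke, from 0 (shut) to 100 (fully open), set as the call begins (left out, the last holds). The fingers move at their own pace and stop on an object; "grip_force" is the grip in N (left out, the last holds). Time passes only in rows, so rows that repeat a pose let the fingers close, or fill a call up. It gives the time, the measured TCP pose, the force, the opening and the grip force at its end, in the units of the state.
- manip.sense(): the state, without advancing time (a new reading comes with each control period).
- manip.snapshot(name): name is "scene" or "side" or "wrist"; returns a dict with "pixels" (384x512x3 uint8, blue, green, red), "fx", "fy", "cx", "cy" (pixels), "R" (3x3) and "t" (3): a world point X has camera coordinates R X + t; the wrist camera has in their place "mount" (4x4, takes a point from camera to tool coordinates, whose origin is the TCP and whose axes are the flange's). Camera axes: x right, y down, z forward; pixel columns grow to the right and rows downward; lengths in m; the calibration is good to about 2 mm. A picture is of the moment at which its call begins: read the wrist's pose just before it. There is no depth.
- manip.sign_off(): hands the job in; it is judged then, once.
The state is a dict: "t": time; "q": joint angles; "qd": joint speeds; "tau": joint torques, N m; "tcp_pos": TCP position; "tool_rot": TCP orientation; "force": force on the tool from outside, world axes, zero at the start; "ft_torque": the same for the moment, N m; "finger_gap": opening from 0.0 (shut) to 1.0 (fully open); "gripper_force": force on a finger pad.
Only numpy, scipy, OpenCV 4.12 (cv2) and the standard library are available. Lean on these libraries where they do the work, as an engineer would, in place of code of your own. Each camera call takes 0.05 s, during which the arm holds its last target. There are 200 camera calls.

## Working session

There is one attempt and no reset: what is moved stays moved. The work goes in short steps, Python scripts to look and compute and a tool call to move; the robot and the scene stay as the last step left them, time stands still between calls to the robot, and variables do not carry over. Pictures are saved under pics/ and viewed, at most 10 in all, crops included, and the job is handed in when it is done.

Besides the shell and the picture viewer there is one more tool, called after "Emit:" by a JSON object that holds its "method" and its "body", one argument or row to a line. step_arm: Moves the arm, as the interface text tells. Its arguments: {"type":"object","properties":{"commands":{"type":"array","items":{"type":"number"}},"jaw":{"type":"number"},"grip_force":{"type":"number"}},"required":["commands"]}

```bash
mkdir -p pics
python3 - <<'E'
from station import manip
import cv2,numpy as np
s=manip.sense();print(s)
a=manip.snapshot("scene");b=manip.snapshot("side");w=manip.snapshot("wrist")
for n,k in(("scene",a),("side",b),("wrist",w)):
    cv2.imwrite(f"pics/{n}0.png",k["pixels"]); print(n,{x:np.round(k[x],4).tolist() for x in k if x!="pixels"})
c=np.zeros((768,512,3),np.uint8)
cv2.imwrite("pics/m0.png",cv2.resize(np.vstack([a["pixels"],b["pixels"]]),(400,600)))
E
```

```text
{'t': 0.0, 'q': array([-1.78484817e-01,  5.28465453e-01,  1.43392474e+00, -2.55243117e-05,
        1.18141360e+00, -1.78486880e-01]), 'qd': array([ 0.00049581,  0.00085991,  0.00048201,  0.00106507, -0.00116246,
       -0.00067986]), 'tau': array([ 2.50220628e-04, -4.42344439e+01, -1.78024775e+01, -2.06930472e-04,
        8.36740597e-03,  2.24214921e-05]), 'tcp_pos': array([6.24266453e-01, 1.64168893e-04, 2.30326937e-01]), 'tool_rot': array([ 7.07102185e-01,  7.07110513e-01, -6.40237667e-04, -9.01398333e-04]), 'force': array([ 0.09427779, -0.12851307, -0.72538829]), 'ft_torque': array([ 0.00803793, -0.03049335,  0.01608713]), 'gripper_force': 0.0, 'finger_gap': 0.9984662412227119}
scene {'fx': 347.8423, 'fy': 347.8423, 'cx': 253.2616, 'cy': 195.3417, 'R': [[0.4993, -0.8664, 0.0059], [-0.6357, -0.371, -0.6769], [0.5887, 0.3342, -0.736]], 't': [-0.2885, 0.4611, 1.0823]}
side {'fx': 423.1164, 'fy': 423.1164, 'cx': 249.1037, 'cy': 198.9066, 'R': [[-0.9951, -0.0981, -0.0104], [-0.035, 0.4502, -0.8922], [0.0922, -0.8875, -0.4514]], 't': [0.599, 0.0934, 1.3666]}
wrist {'fx': 298.8964, 'fy': 298.8964, 'cx': 249.6228, 'cy': 188.726, 'mount': [[-0.0, -0.9561, -0.293, 0.0746], [1.0, -0.0003, 0.0009, -0.0002], [-0.0009, -0.293, 0.9561, -0.1419], [0.0, 0.0, 0.0, 1.0]]}
```

View pics/scene0.png

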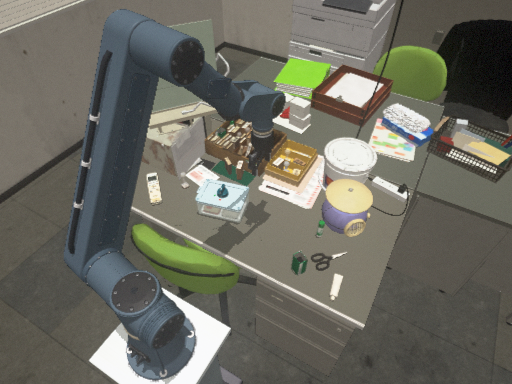

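View pics/wrist0.png

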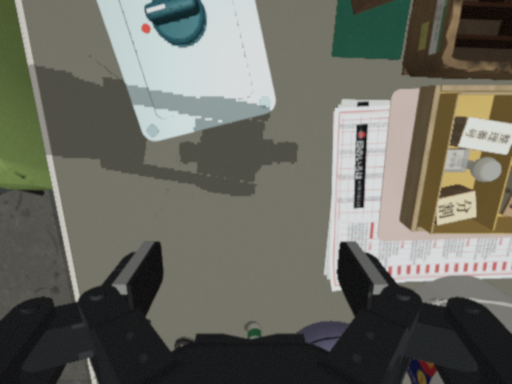

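The scene view shows the box at about (222,195) with the vent knob in mid-lid. In the wrist view the near-right mark is at (152,131), the far-right mark at (265,101), the red dot at (145,29) and the knob at about (178,18). I'll cast rays onto the lid plane.

```bash
cat > h.py <<'E'
from station import manip
import cv2,numpy as np
from scipy.spatial.transform import Rotation as Ro
def wcam(s,w):
    M=np.array(w["mount"]);R=Ro.from_quat(s["tool_rot"]).as_matrix()
    return R@M[:3,:3], R@M[:3,3]+s["tcp_pos"]
def fcam(k): R=np.array(k["R"]);return R.T,-R.T@np.array(k["t"])
def ray(k,C,p,z):
    A,o=C;d=A@np.array([(p[0]-k["cx"])/k["fx"],(p[1]-k["cy"])/k["fy"],1]);return o+d*(z-o[2])/d[2]
def line(k,C,p):
    A,o=C;d=A@np.array([(p[0]-k["cx"])/k["fx"],(p[1]-k["cy"])/k["fy"],1]);return o,d/np.linalg.norm(d)
def tri(L):
    A=sum(np.eye(3)-np.outer(d,d) for o,d in L);b=sum((np.eye(3)-np.outer(d,d))@o for o,d in L);return np.linalg.solve(A,b)
def proj(k,C,X): A,o=C;c=A.T@(np.array(X)-o);return np.array([k["fx"]*c[0]/c[2]+k["cx"],k["fy"]*c[1]/c[2]+k["cy"]])
E
python3 - <<'E'
from h import *
s=manip.sense();w=manip.snapshot("wrist");C=wcam(s,w)
n=ray(w,C,(152,131),.084);f=ray(w,C,(265,101),.084)
print(n,f,np.linalg.norm(n-f),ray(w,C,(180,5),.117),ray(w,C,(145,29),.084))
yaw=np.arctan2(*(f-n)[1::-1][:2]); print(yaw)
x=(f-n)/np.linalg.norm(f-n);y=np.array([-x[1],x[0],0]);c=(n+f)/2+.085*y;print("centre",c)
E
```

```text
[0.53122304 0.04389012 0.084     ] [0.63850947 0.07133042 0.084     ] 0.1107399969698426 [0.5719134  0.14101757 0.117     ] [0.53350254 0.13126905 0.084     ]
0.2503987258797627
centre [0.56380408 0.13995944 0.084     ]
```

View pics/side0.png

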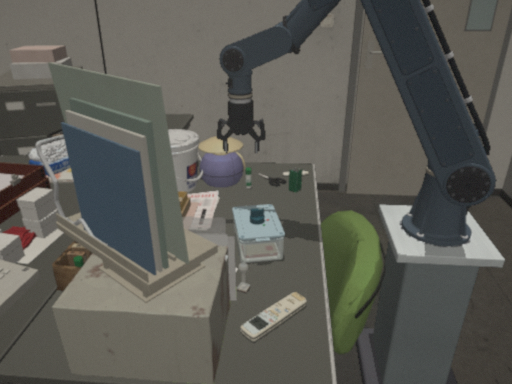

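The side view confirms that the box stands clear and that a small clear stamp stands at (242,283), left of the box near the remote. I'll move the camera over the box with the fingers closed.

Emit:
{"method": "step_arm", "body": {
  "commands": [0.02, -0.01, -0.01, 0, 0, -5, 0.045, -0.025, -0.02, 0, 0, -10, 0.072, -0.043, -0.03, 0, 0, -14.3, 0.072, -0.043, -0.03, 0, 0, -14.3, 0.072, -0.043, -0.03, 0, 0, -14.3, 0.072, -0.043, -0.03, 0, 0, -14.3, 0.072, -0.043, -0.03, 0, 0, -14.3, 0.072, -0.043, -0.03, 0, 0, -14.3, 0.072, -0.043, -0.03, 0, 0, -14.3, 0.072, -0.043, -0.03, 0, 0, -14.3],
  "jaw": 0,
  "grip_force": 20
}}

```text
t: 1.2
tcp_pos: [0.5821, 0.0717, 0.2611]
tool_rot: [0.614, 0.789, -0.0, -0.0]
force: [1.0, -0.7, -0.8]
finger_gap: 0.003
gripper_force: 0.0
```

Run:
```python
from h import *
s=manip.sense();w=manip.snapshot("wrist");print(s["tcp_pos"],s["tool_rot"],s["force"],s["finger_gap"])
cv2.imwrite("pics/w1.png",w["pixels"])
```

```text
[0.5820834  0.07168767 0.26108617] [ 6.13831561e-01  7.89437005e-01 -1.01072393e-04 -1.42530818e-04] [ 0.99145153 -0.69458204 -0.83764067] 0.0026988313824226453
```

View pics/w1.png

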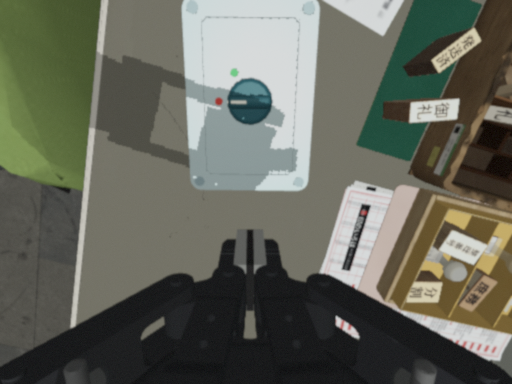

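The view shows marks at near-right (199,182), far-right (299,182), near-left (191,8) and far-left (309,8). The red dot is at (219,101), the green at (235,72) and the knob axis at about (250,101), with its bar along box x pointing at red.

Run:
```python
from h import *
s=manip.sense();w=manip.snapshot("wrist");C=wcam(s,w)
P=dict(NR=(199,182),FR=(299,182),NL=(191,8),FL=(309,8))
X={k:ray(w,C,p,.084) for k,p in P.items()}
for k in X:print(k,X[k])
print([np.linalg.norm(X[a]-X[b]) for a,b in(("NR","FR"),("NL","FL"),("NR","NL"),("FR","FL"))])
c=sum(X.values())/4;d=X["NL"]+X["FL"]-X["NR"]-X["FR"];yaw=np.arctan2(-d[0],d[1]);print(c,yaw,C[1])
kn=ray(w,C,(250,101),.1);print(kn)
R=Ro.from_quat(s["tool_rot"]).as_matrix()
x=np.array([np.cos(yaw),np.sin(yaw),0]);y=np.array([-x[1],x[0],0])
for n,a,b in(("NR",-55,-85),("FR",55,-85),("NL",-55,85),("FL",55,85),("K",0,0)):
    q=c+(a*x+b*y)/1e3;q[2]=.084;print(n,q,R.T@(q-s["tcp_pos"]))
```

```text
NR [0.53149718 0.04302294 0.084     ]
FR [0.63894772 0.07032432 0.084     ]
NL [0.49043783 0.20819133 0.084     ]
FL [0.59813013 0.23560016 0.084     ]
[np.float64(0.11086470781588084), np.float64(0.11112549299419222), np.float64(0.17019537874870502), np.float64(0.17024153534027175)]
[0.56475321 0.13928469 0.084     ] 0.24288666566527964 [0.56347186 0.14400024 0.40300441]
[0.56494297 0.14062911 0.1       ]
NR [0.53181056 0.04355182 0.084     ] [-0.01496065 -0.05560544  0.17713534]
FR [0.63858181 0.07000744 0.084     ] [-0.01563715  0.05439247  0.17710671]
NL [0.49092461 0.20856194 0.084     ] [ 0.15503613 -0.05455994  0.17715369]
FL [0.59769587 0.23501755 0.084     ] [0.15435963 0.05543798 0.17712505]
K [0.56475321 0.13928469 0.084     ] [ 6.96994911e-02 -8.37323181e-05  1.77130195e-01]
```

Emit:
{"method": "step_arm", "body": {
  "commands": [-0.004, -0.014, 0.04, 0, 0, 0, -0.008, -0.028, 0.08, 0, 0, 0, -0.012, -0.042, 0.12, 0, 0, 0, -0.015, -0.055, 0.155, 0, 0, 0, -0.015, -0.055, 0.165, 0, 0, 0, -0.015, -0.055, 0.17, 0, 0, 0, -0.015, -0.055, 0.174, 0, 0, 0, -0.015, -0.055, 0.178, 0, 0, 0, -0.015, -0.055, 0.181, 0, 0, 0, -0.015, -0.055, 0.182, 0, 0, 0]
}}

```text
t: 2.3
tcp_pos: [0.5346, 0.0438, 0.0809]
tool_rot: [0.613, 0.79, 0.001, 0.002]
force: [0.3, -0.5, 4.3]
finger_gap: -0.001
gripper_force: 2.5
```

Emit:
{"method": "step_arm", "body": {
  "commands": [0, 0, 0.001, 0, 0, 0, 0, 0, 0.002, 0, 0, 0, 0, 0, 0.003, 0, 0, 0, 0, 0, 0.004, 0, 0, 0, 0, 0, 0.005, 0, 0, 0, 0, 0, 0.005, 0, 0, 0, 0, 0, 0.005, 0, 0, 0, 0, 0, 0.005, 0, 0, 0, 0, 0, 0.005, 0, 0, 0, 0, 0, 0.005, 0, 0, 0]
}}

```text
t: 3.3
tcp_pos: [0.5345, 0.0437, 0.0779]
tool_rot: [0.613, 0.79, 0.001, 0.003]
force: [-2.2, -0.6, 18.9]
finger_gap: 0.002
gripper_force: 9.6
```

Emit:
{"method": "step_arm", "body": {
  "commands": [0, 0, 0.001, 0, 0, 0, 0, 0, 0.0015, 0, 0, 0, 0, 0, 0.0015, 0, 0, 0, 0, 0, 0.0015, 0, 0, 0, 0, 0, 0, 0, 0, 0, 0, 0, -0.01, 0, 0, 0, 0, 0.02, -0.025, 0, 0, 0, 0, 0.055, -0.025, 0, 0, 0, 0, 0.09, -0.025, 0, 0, 0, 0, 0.11, -0.022, 0, 0, 0]
}}

```text
t: 4.3
tcp_pos: [0.6428, 0.0717, 0.0979]
tool_rot: [0.613, 0.79, 0.002, 0.002]
force: [-0.4, -1.2, -0.3]
finger_gap: -0.001
gripper_force: 0.0
```

Run:
```python
from h import *
s=manip.sense();print(s["tcp_pos"],s["force"])
for n in("scene","side"):cv2.imwrite(f"pics/{n}1.png",manip.snapshot(n)["pixels"])
```

```text
[0.64280775 0.07173915 0.09790391] [-0.44588236 -1.22445131 -0.29240545]
```

Emit:
{"method": "step_arm", "body": {
  "commands": [0, -0.004, 0.006, 0, 0, 0, 0, -0.004, 0.01, 0, 0, 0, 0, -0.004, 0.013, 0, 0, 0, 0, -0.004, 0.016, 0, 0, 0, 0, -0.004, 0.018, 0, 0, 0, 0, -0.004, 0.02, 0, 0, 0, 0, -0.004, 0.022, 0, 0, 0, 0, -0.004, 0.023, 0, 0, 0, 0, -0.004, 0.023, 0, 0, 0, 0, -0.004, 0.023, 0, 0, 0]
}}

```text
t: 5.4
tcp_pos: [0.6341, 0.07, 0.0776]
tool_rot: [0.614, 0.79, -0.0, -0.0]
force: [-6.4, -0.8, 23.6]
finger_gap: -0.001
gripper_force: 12.0
```

Emit:
{"method": "step_arm", "body": {
  "commands": [0, 0.0, -0.015, 0, 0, 0, 0.02, 0.002, -0.025, 0, 0, 0, 0.06, 0.002, -0.025, 0, 0, 0, 0.1, 0.002, -0.025, 0, 0, 0, 0.14, 0.002, -0.025, 0, 0, 0, 0.17, 0.002, -0.02, 0, 0, 0, 0.17, 0.002, -0.015, 0, 0, 0, 0.17, 0.002, -0.01, 0, 0, 0, 0.17, 0.002, -0.006, 0, 0, 0, 0.17, 0.002, -0.004, 0, 0, 0]
}}

```text
t: 6.4
tcp_pos: [0.5953, 0.2353, 0.0782]
tool_rot: [0.615, 0.789, 0.001, -0.001]
force: [-3.9, 4.4, 13.4]
finger_gap: 0.001
gripper_force: 6.5
```

Emit:
{"method": "step_arm", "body": {
  "commands": [0, 0, 0.001, 0, 0, 0, 0, 0, 0.002, 0, 0, 0, 0, 0, 0.003, 0, 0, 0, 0, 0, 0.004, 0, 0, 0, 0, 0, 0.004, 0, 0, 0, 0, 0, 0.004, 0, 0, 0, 0, 0, 0.004, 0, 0, 0, 0, 0, 0.004, 0, 0, 0, 0, 0, 0.004, 0, 0, 0, 0, 0, 0.004, 0, 0, 0]
}}

```text
t: 7.4
tcp_pos: [0.5953, 0.2355, 0.0776]
tool_rot: [0.615, 0.789, 0.001, -0.001]
force: [-7.4, 4.9, 22.7]
finger_gap: 0.001
gripper_force: 11.3
```

Emit:
{"method": "step_arm", "body": {
  "commands": [0, 0.0, -0.015, 0, 0, 0, 0, -0.02, -0.025, 0, 0, 0, 0, -0.06, -0.025, 0, 0, 0, 0, -0.1, -0.025, 0, 0, 0, 0, -0.11, -0.02, 0, 0, 0, 0, -0.11, -0.015, 0, 0, 0, 0, -0.11, -0.01, 0, 0, 0, 0, -0.11, -0.007, 0, 0, 0, 0, -0.11, -0.005, 0, 0, 0, 0, -0.11, -0.004, 0, 0, 0]
}}

```text
t: 8.4
tcp_pos: [0.491, 0.2079, 0.078]
tool_rot: [0.613, 0.79, 0.001, 0.001]
force: [-1.2, -2.5, 12.6]
finger_gap: -0.002
gripper_force: 6.9
```

Emit:
{"method": "step_arm", "body": {
  "commands": [0, 0, 0.001, 0, 0, 0, 0, 0, 0.002, 0, 0, 0, 0, 0, 0.003, 0, 0, 0, 0, 0, 0.004, 0, 0, 0, 0, 0, 0.004, 0, 0, 0, 0, 0, 0.004, 0, 0, 0, 0, 0, 0.004, 0, 0, 0, 0, 0, 0.004, 0, 0, 0, 0, 0, 0.004, 0, 0, 0, 0, 0, 0.004, 0, 0, 0]
}}

```text
t: 9.4
tcp_pos: [0.4911, 0.208, 0.0772]
tool_rot: [0.613, 0.79, 0.002, 0.002]
force: [-5.6, -4.2, 33.2]
finger_gap: 0.002
gripper_force: 16.7
```

Second round starts at NR.

Emit:
{"method": "step_arm", "body": {
  "commands": [0, 0.0, -0.015, 0, 0, 0, -0.02, 0, -0.025, 0, 0, 0, -0.06, 0, -0.025, 0, 0, 0, -0.1, 0, -0.025, 0, 0, 0, -0.14, 0, -0.025, 0, 0, 0, -0.17, 0, -0.022, 0, 0, 0, -0.17, 0, -0.016, 0, 0, 0, -0.17, 0, -0.012, 0, 0, 0, -0.17, 0, -0.008, 0, 0, 0, -0.17, 0, -0.008, 0, 0, 0]
}}

```text
t: 10.4
tcp_pos: [0.5296, 0.0447, 0.0805]
tool_rot: [0.613, 0.79, -0.0, -0.001]
force: [0.0, 0.3, -0.4]
finger_gap: 0.0
gripper_force: 0.0
```

Emit:
{"method": "step_arm", "body": {
  "commands": [0, 0, 0.001, 0, 0, 0, 0, 0, 0.002, 0, 0, 0, 0, 0, 0.003, 0, 0, 0, 0, 0, 0.004, 0, 0, 0, 0, 0, 0.005, 0, 0, 0, 0, 0, 0.006, 0, 0, 0, 0, 0, 0.006, 0, 0, 0, 0, 0, 0.006, 0, 0, 0, 0, 0, 0.006, 0, 0, 0, 0, 0, 0.006, 0, 0, 0]
}}

```text
t: 11.4
tcp_pos: [0.5306, 0.0439, 0.0778]
tool_rot: [0.614, 0.79, 0.001, 0.0]
force: [-4.6, 2.1, 18.7]
finger_gap: 0.002
gripper_force: 9.3
```

Emit:
{"method": "step_arm", "body": {
  "commands": [0, 0.0, -0.015, 0, 0, 0, 0, 0.02, -0.025, 0, 0, 0, 0, 0.06, -0.025, 0, 0, 0, 0, 0.1, -0.025, 0, 0, 0, 0, 0.108, -0.02, 0, 0, 0, 0, 0.108, -0.015, 0, 0, 0, 0, 0.108, -0.011, 0, 0, 0, 0, 0.108, -0.008, 0, 0, 0, 0, 0.108, -0.006, 0, 0, 0, 0, 0.108, -0.006, 0, 0, 0]
}}

```text
t: 12.4
tcp_pos: [0.6341, 0.0699, 0.081]
tool_rot: [0.614, 0.79, -0.0, -0.001]
force: [-0.2, -0.4, -0.2]
finger_gap: 0.0
gripper_force: 0.0
```

Emit:
{"method": "step_arm", "body": {
  "commands": [0, 0, 0.001, 0, 0, 0, 0, 0, 0.002, 0, 0, 0, 0, 0, 0.003, 0, 0, 0, 0, 0, 0.004, 0, 0, 0, 0, 0, 0.005, 0, 0, 0, 0, 0, 0.006, 0, 0, 0, 0, 0, 0.006, 0, 0, 0, 0, 0, 0.006, 0, 0, 0, 0, 0, 0.006, 0, 0, 0, 0, 0, 0.006, 0, 0, 0]
}}

```text
t: 13.4
tcp_pos: [0.6354, 0.0701, 0.0779]
tool_rot: [0.614, 0.79, 0.0, 0.001]
force: [-4.0, -0.0, 13.6]
finger_gap: 0.003
gripper_force: 6.8
```

Emit:
{"method": "step_arm", "body": {
  "commands": [0, 0.0, 0.003, 0, 0, 0, 0, 0, 0.003, 0, 0, 0, 0.0, 0, -0.02, 0, 0, 0, 0.04, 0, -0.02, 0, 0, 0, 0.08, 0, -0.02, 0, 0, 0, 0.12, 0, -0.02, 0, 0, 0, 0.165, 0, -0.015, 0, 0, 0, 0.17, 0, -0.008, 0, 0, 0, 0.17, 0, -0.005, 0, 0, 0, 0.17, 0, -0.005, 0, 0, 0]
}}

```text
t: 14.4
tcp_pos: [0.593, 0.234, 0.0796]
tool_rot: [0.614, 0.79, -0.001, -0.0]
force: [0.1, -0.5, -0.0]
finger_gap: -0.001
gripper_force: 0.0
```

Emit:
{"method": "step_arm", "body": {
  "commands": [0, 0, 0.001, 0, 0, 0, 0, 0, 0.002, 0, 0, 0, 0, 0, 0.003, 0, 0, 0, 0, 0, 0.004, 0, 0, 0, 0, 0, 0.005, 0, 0, 0, 0, 0, 0.006, 0, 0, 0, 0, 0, 0.007, 0, 0, 0, 0, 0, 0.007, 0, 0, 0, 0, 0, 0.007, 0, 0, 0, 0, 0, 0.007, 0, 0, 0]
}}

```text
t: 15.4
tcp_pos: [0.5943, 0.2335, 0.0776]
tool_rot: [0.614, 0.789, 0.001, 0.001]
force: [-4.3, -3.1, 20.1]
finger_gap: -0.001
gripper_force: 9.8
```

Emit:
{"method": "step_arm", "body": {
  "commands": [0, 0, -0.03, 0, 0, 0, -0.02, -0.02, -0.07, 0, 0, 0, -0.05, -0.04, -0.12, 0, 0, 0, -0.09, -0.055, -0.16, 0, 0, 0, -0.13, -0.055, -0.187, 0, 0, 0, -0.15, -0.055, -0.187, 0, 0, 0, -0.155, -0.055, -0.187, 0, 0, 0, -0.155, -0.055, -0.187, 0, 0, 0, -0.155, -0.055, -0.187, 0, 0, 0, -0.155, -0.055, -0.187, 0, 0, 0],
  "jaw": 60
}}

```text
t: 16.4
tcp_pos: [0.5772, 0.0722, 0.2592]
tool_rot: [0.613, 0.79, -0.001, -0.001]
force: [-0.2, 0.5, 0.4]
finger_gap: 0.599
gripper_force: 0.0
```

Run:
```python
from h import *
s=manip.sense();w=manip.snapshot("wrist");print(s["tcp_pos"],s["tool_rot"],s["force"],s["finger_gap"])
b=manip.snapshot("side")["pixels"]
cv2.imwrite("pics/w2.png",w["pixels"])
b=cv2.resize(b[180:280,200:310],None,fx=3.5,fy=3.5,interpolation=cv2.INTER_CUBIC)
p=w["pixels"][:300,100:400];o=np.zeros((350,700,3),np.uint8);o[:300,:300]=p;o[:350,310:310+385]=b[:350,:385];cv2.imwrite("pics/c2.png",o)
```

```text
[0.57717025 0.07218571 0.25916659] [ 6.13107812e-01  7.89998152e-01 -5.52701624e-04 -1.19347231e-03] [-0.16816718  0.45983779  0.42972889] 0.599043254502833
```

View pics/c2.png

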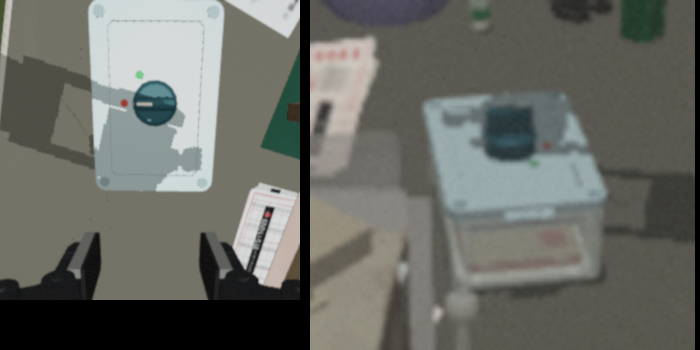

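The lid sits flush at all four corners, stopping hard at 0.0776–0.0779 each time. The knob is at about (255,103) in full pixels with its pointer still on red. Next I'll work out the approach to the knob.

Run:
```python
from h import *
s=manip.sense();w=manip.snapshot("wrist");C=wcam(s,w)
R=Ro.from_quat(s["tool_rot"]).as_matrix()
h=cv2.cvtColor(w["pixels"],cv2.COLOR_BGR2HSV)
def blob(m):
    m=m.astype(np.uint8).copy();m[230:]=0;m[:,:190]=0;m[:,330:]=0
    n,l,st,c=cv2.connectedComponentsWithStats(m);i=1+np.argmax(st[1:,4]);return st[i],c[i]
red=blob(((h[...,0]<8)|(h[...,0]>172))&(h[...,1]>120)&(h[...,2]>90))
gr=blob((h[...,0]>45)&(h[...,0]<75)&(h[...,1]>80)&(h[...,2]>90))
tl=blob((h[...,0]>85)&(h[...,0]<105)&(h[...,1]>90)&(h[...,2]<160))
for n,b,z in(("red",red,.079),("green",gr,.079),("teal",tl,.1)):print(n,b,ray(w,C,b[1],z))
P=[(204,182),(303,183),(197,6),(313,12)]
X=[ray(w,C,p,.079) for p in P];c=sum(X)/4;print(np.round(X,4),c)
d=X[2]+X[3]-X[0]-X[1];print("yaw",np.arctan2(-d[0],d[1]),"toolyaw",np.arctan2(R[1,1],R[0,1]))
k=ray(w,C,tl[1],.1);print(R.T@(c-s["tcp_pos"]),R.T@(k-s["tcp_pos"]),s["q"])
```

```text
red (array([221, 100,   6,   6,  30], dtype=int32), array([223.36666667, 102.63333333])) [0.53366684 0.13246824 0.079     ]
green (array([236,  72,   6,   6,  32], dtype=int32), array([238.5,  74.5])) [0.54236225 0.16288841 0.079     ]
teal (array([ 234,   81,   42,   44, 1094], dtype=int32), array([254.95795247, 105.36471664])) [0.56561254 0.13838851 0.1       ]
[[0.5318 0.0438 0.079 ]
 [0.6395 0.0702 0.079 ]
 [0.4897 0.2123 0.079 ]
 [0.598  0.2349 0.079 ]] [0.56472792 0.14028507 0.079     ]
yaw 0.2460208292797431 toolyaw 0.25122435488466377
[0.06894803 0.00489342 0.18047695] [0.06690782 0.00524245 0.15947469] [-6.75961843e-02  4.38649779e-01  1.50951051e+00  2.29318226e-04
  1.19532609e+00 -3.18904145e-01]
```

Emit:
{"method": "step_arm", "body": {
  "commands": [0.02, 0.001, 0, 0, 0, -8.5, 0.04, 0.003, 0, 0, 0, -17, 0.06, 0.005, 0, 0, 0, -25.5, 0.068, 0.005, 0.02, 0, 0, -34, 0.068, 0.005, 0.04, 0, 0, -42.5, 0.068, 0.005, 0.06, 0, 0, -51, 0.068, 0.005, 0.08, 0, 0, -59.5, 0.068, 0.005, 0.1, 0, 0, -68, 0.068, 0.005, 0.11, 0, 0, -76.5, 0.068, 0.005, 0.11, 0, 0, -85]
}}

```text
t: 17.55
tcp_pos: [0.5645, 0.1388, 0.148]
tool_rot: [-0.085, 0.996, 0.0, -0.002]
force: [-0.1, 0.1, -0.3]
finger_gap: 0.602
gripper_force: 0.0
```

Emit:
{"method": "step_arm", "body": {
  "commands": [0, 0, 0, 0, 0, -5, 0, 0, 0, 0, 0, -5, 0, 0, 0, 0, 0, -5, 0, 0, 0, 0, 0, -5, 0, 0, 0, 0, 0, -5, 0, 0, 0, 0, 0, -5, 0, 0, 0, 0, 0, -5, 0, 0, 0, 0, 0, -5, 0, 0, 0, 0, 0, -5, 0, 0, 0, 0, 0, -5]
}}

```text
t: 18.55
tcp_pos: [0.5661, 0.1381, 0.1503]
tool_rot: [-0.124, 0.992, -0.0, 0.0]
force: [0.7, -1.1, -0.9]
finger_gap: 0.6
gripper_force: 0.0
```

Run:
```python
from h import *
s=manip.sense();w=manip.snapshot("wrist");C=wcam(s,w)
R=Ro.from_quat(s["tool_rot"]).as_matrix();print(s["tcp_pos"],R.round(3).tolist(),s["force"],s["finger_gap"])
for z in(.1175,.0945):print(proj(w,C,[.565,.1393,z]))
print(R.T@(np.array([.565,.1393,.097])-s["tcp_pos"]))
cv2.imwrite("pics/w3.png",w["pixels"])
```

```text
[0.56614181 0.13814814 0.15032133] [[-0.969, -0.247, 0.0], [-0.247, 0.969, -0.0], [-0.0, -0.0, -1.0]] [ 0.71661617 -1.12237819 -0.94258808] 0.599958615342661
[252.15264394 219.69532296]
[251.88176664 206.86552536]
[0.00082237 0.00139878 0.05332131]
```

View pics/w3.png

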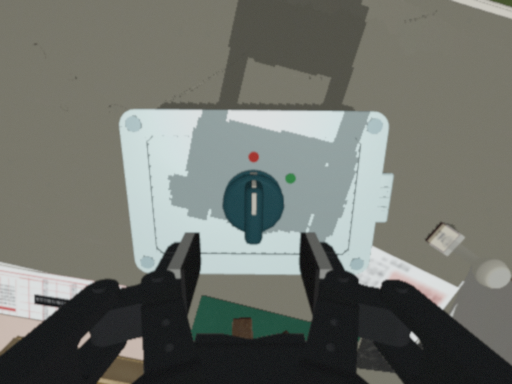

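The fingers straddle the knob. The plate centre is at (253,202) and the bar runs vertically in the image at column 253, with its pointer toward red (253,157) and green at (290,178). I'll shift slightly and descend.

Emit:
{"method": "step_arm", "body": {
  "commands": [0.001, 0.001, 0, 0, 0, 0, 0.003, 0.002, 0.005, 0, 0, 0, 0.003, 0.002, 0.015, 0, 0, 0, 0.003, 0.002, 0.025, 0, 0, 0, 0.003, 0.002, 0.035, 0, 0, 0, 0.003, 0.002, 0.043, 0, 0, 0, 0.003, 0.002, 0.048, 0, 0, 0, 0.003, 0.002, 0.05, 0, 0, 0, 0.003, 0.002, 0.05, 0, 0, 0, 0.003, 0.002, 0.05, 0, 0, 0]
}}

```text
t: 19.6
tcp_pos: [0.5631, 0.1394, 0.1006]
tool_rot: [-0.124, 0.992, -0.0, 0.0]
force: [0.8, -0.5, -0.8]
finger_gap: 0.604
gripper_force: 0.0
```

Emit:
{"method": "step_arm", "body": {
  "commands": [0, 0, 0.001, 0, 0, 0, 0, 0, 0.002, 0, 0, 0, 0, 0, 0.002, 0, 0, 0, 0, 0, 0.002, 0, 0, 0, 0, 0, 0.002, 0, 0, 0, 0, 0, 0.002, 0, 0, 0, 0, 0, 0.002, 0, 0, 0, 0, 0, 0.002, 0, 0, 0, 0, 0, 0.002, 0, 0, 0, 0, 0, 0.002, 0, 0, 0],
  "jaw": 0,
  "grip_force": 35
}}

```text
t: 20.6
tcp_pos: [0.5627, 0.1396, 0.0985]
tool_rot: [-0.124, 0.992, 0.0, 0.0]
force: [-1.4, 3.3, 3.7]
finger_gap: 0.132
gripper_force: 38.2
```

Emit:
{"method": "step_arm", "body": {
  "commands": [0, 0, -0.002, 0, 0, 0, 0, 0, -0.004, 0, 0, 0, 0, 0, -0.006, 0, 0, 0, 0, 0, -0.008, 0, 0, 0, 0, 0, -0.009, 0, 0, 0, 0, 0, -0.0095, 0, 0, 0, 0, 0, -0.0095, 0, 0, 0, 0, 0, -0.0095, 0, 0, 0, 0, 0, -0.0095, 0, 0, 0, 0, 0, -0.0095, 0, 0, 0]
}}

```text
t: 21.6
tcp_pos: [0.5627, 0.1395, 0.1079]
tool_rot: [-0.124, 0.992, 0.0, 0.0]
force: [0.8, 4.2, -1.4]
finger_gap: 0.128
gripper_force: 37.5
```

Emit:
{"method": "step_arm", "body": {
  "commands": [0, 0.001, 0, 0, 0, 5, 0, 0.001, 0, 0, 0, 10, 0, 0.001, 0, 0, 0, 15, 0, 0.001, 0, 0, 0, 20, 0, 0.001, 0, 0, 0, 25, 0, 0.001, 0, 0, 0, 30, 0, 0.001, 0, 0, 0, 35, 0, 0.001, 0, 0, 0, 40, 0, 0.001, 0, 0, 0, 40, 0, 0.001, 0, 0, 0, 40]
}}

```text
t: 22.6
tcp_pos: [0.5628, 0.1407, 0.1079]
tool_rot: [0.222, 0.975, 0.0, 0.0]
force: [-0.3, 5.0, -1.4]
finger_gap: 0.129
gripper_force: 37.4
```

Run:
```python
from h import *
s=manip.sense();print(s["ft_torque"],s["force"])
R=Ro.from_quat(s["tool_rot"]).as_matrix();print(R.T@[0,.001,0])
b=manip.snapshot("side")["pixels"];w=manip.snapshot("wrist")["pixels"]
b=cv2.resize(b[170:270,200:310],None,fx=3,fy=3,interpolation=cv2.INTER_CUBIC)
o=np.zeros((384,760,3),np.uint8);o[:,:420]=w[:,46:466];o[:300,430:760]=b;cv2.imwrite("pics/c3.png",o)
```

```text
[ 0.9971719  -0.00250394  0.0261093 ] [-0.31927388  5.00786061 -1.36611707]
[4.33204574e-04 9.01295478e-04 5.08414610e-07]
```

View pics/c3.png

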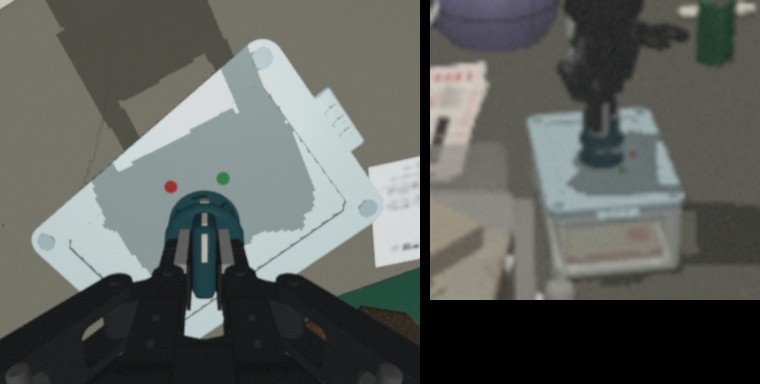

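The knob has turned about two thirds of the way with the grip, the red dot at (170,187) and the green at (222,178) lying on either side of the pointer. The lid still sits flat. I'll finish the turn.

Emit:
{"method": "step_arm", "body": {
  "commands": [0, 0, 0, 0, 0, 4, 0, 0, 0, 0, 0, 8, 0, 0, 0, 0, 0, 12, 0, 0, 0, 0, 0, 16, 0, 0, 0, 0, 0, 18, 0, 0, 0, 0, 0, 20, 0, 0, 0, 0, 0, 21, 0, 0, 0, 0, 0, 22, 0, 0, 0, 0, 0, 22, 0, 0, 0, 0, 0, 22]
}}

```text
t: 23.7
tcp_pos: [0.5631, 0.1409, 0.1081]
tool_rot: [0.403, 0.915, 0.0, 0.001]
force: [0.3, 6.1, -2.4]
finger_gap: 0.129
gripper_force: 37.4
```

Run:
```python
from h import *
s=manip.sense();print(s["ft_torque"],s["force"],s["tcp_pos"])
R=Ro.from_quat(s["tool_rot"]).as_matrix();print(np.degrees(np.arctan2(R[1,1],R[0,1])))
```

```text
[ 1.16240137 -0.171554    0.37834643] [ 0.33138792  6.05295532 -2.39015298] [0.56311321 0.1409105  0.10805532]
42.438186532270045
```

Emit:
{"method": "step_arm", "body": {
  "commands": [0, 0, 0, 0, 0, -1, 0, 0, 0.002, 0, 0, -1, 0, 0, 0.004, 0, 0, -1, 0, 0, 0.006, 0, 0, -1, 0, 0, 0.008, 0, 0, -1, 0, 0, 0.0095, 0, 0, -1, 0, 0, 0.0105, 0, 0, -1, 0, 0, 0.0115, 0, 0, -1, 0, 0, 0.0115, 0, 0, -1, 0, 0, 0.0115, 0, 0, -1]
}}

```text
t: 24.7
tcp_pos: [0.5633, 0.1408, 0.0983]
tool_rot: [0.396, 0.918, 0.001, 0.001]
force: [-2.6, 5.5, 9.4]
finger_gap: 0.133
gripper_force: 38.9
```

Emit:
{"method": "step_arm", "body": {
  "commands": [0, 0, 0.001, 0, 0, 0, 0, 0, 0.0015, 0, 0, 0, 0, 0, 0.0015, 0, 0, 0, 0, 0, 0.0015, 0, 0, 0, 0, 0, 0.0015, 0, 0, 0, 0, 0, 0.0015, 0, 0, 0, 0, 0, 0.0015, 0, 0, 0, 0, 0, 0.0015, 0, 0, 0, 0, 0, 0.001, 0, 0, 0, 0, 0, 0, 0, 0, 0]
}}

```text
t: 25.7
tcp_pos: [0.5631, 0.1409, 0.0985]
tool_rot: [0.396, 0.918, 0.001, 0.001]
force: [-2.3, 5.1, 6.2]
finger_gap: 0.134
gripper_force: 38.4
```

Emit:
{"method": "step_arm", "body": {
  "commands": [0, 0, 0, 0, 0, 0, 0, 0, 0, 0, 0, 0, 0, 0, 0, 0, 0, 0, 0, 0, 0, 0, 0, 0, 0, 0, 0, 0, 0, 0, 0, 0, -0.015, 0, 0, 0, 0, 0, -0.04, 0, 0, 0, 0, 0, -0.08, 0, 0, 0, 0, 0, -0.1, 0, 0, 0, 0, 0, -0.1, 0, 0, 0],
  "jaw": 55
}}

```text
t: 26.7
tcp_pos: [0.5649, 0.1404, 0.1996]
tool_rot: [0.396, 0.918, 0.002, 0.003]
force: [0.7, 0.1, -0.2]
finger_gap: 0.55
gripper_force: 0.0
```

Emit:
{"method": "step_arm", "body": {
  "commands": [-0.02, 0, 0, 0, 0, 0, -0.04, 0, 0, 0, 0, 0, -0.06, 0, 0, 0, 0, 0, -0.06, 0, 0, 0, 0, 0, -0.06, 0, 0, 0, 0, 0, -0.06, 0, 0, 0, 0, 0, -0.06, 0, 0, 0, 0, 0, -0.06, 0, 0, 0, 0, 0, -0.06, 0, 0, 0, 0, 0, -0.06, 0, 0, 0, 0, 0]
}}

```text
t: 27.7
tcp_pos: [0.6035, 0.097, 0.1965]
tool_rot: [0.396, 0.918, 0.0, 0.0]
force: [-0.1, 1.0, 0.4]
finger_gap: 0.544
gripper_force: 0.0
```

Run:
```python
from h import *
s=manip.sense();print(s["force"],s["tcp_pos"],s["finger_gap"])
b=manip.snapshot("side")["pixels"];w=manip.snapshot("wrist")["pixels"]
b=cv2.resize(b[180:280,200:310],None,fx=3,fy=3,interpolation=cv2.INTER_CUBIC)
o=np.zeros((384,760,3),np.uint8);o[:,:420]=w[:,46:466];o[:300,430:760]=b;cv2.imwrite("pics/c4.png",o)
```

```text
[-0.06817836  1.03035529  0.36388678] [0.60353077 0.09701838 0.19651333] 0.5441240454191791
```

View pics/c4.png

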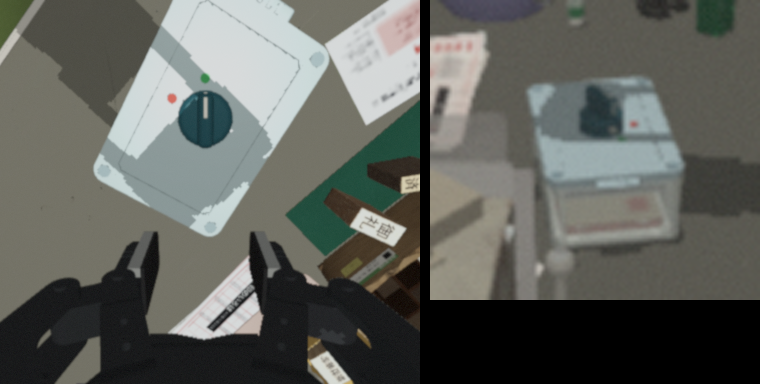

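The pointer is on the green dot (205,78) with the knob seated at (205,120). The lid looks flush and the gripper is clear. The knob went back to its gripping height (0.0985), and the pull never went above about 2.5 N, so I'm handing the job in.

```bash
python3 -c "
from station import manip
print(manip.sign_off())"
```

```text
the job is handed in; nothing more can be done
None
```

I pressed the lid flush at all four corners, then lifted the vent knob, turned it to the green dot and pushed it back in; the job was handed in after about 28 s, and no verdict was shown.

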